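Oil the tool chest's hinge and hold its lid open at 50 degrees

ROBOT

A 6-joint arm with a two-finger parallel gripper is mounted at the origin on the work surface. World frame = base frame: x ahead of the robot, y to its left, z up, the work surface at z = 0. Lengths are in mm, angles in rad, forces in N, time in s.
With the tool pointing down it reaches from about 350 to 875 mm from the base axis. Payload 4.2 kg.
Tool frame: the origin (TCP) lies on the mounting face of the last link; the fingertips stand 173 mm ahead of it and the grasp point (between the pads) lies 155 mm ahead of it; z points along the fingers, y is the line along which they close (so a half turn about z gives the same grasp; the last joint's range is limited). The gripper opens to 85 mm and grips with 20 to 120 N. Pads are 22 mm wide; open, the fingers measure 114 mm over their backs; the gripper's body (76 mm by 85 mm) begins 54 mm behind the grasp point. The pads swing forward as they close: fully open they stand 13 mm farther back than shut.
Start: joints at [1.471, 0.385, 0.008, 0, -1.194, -0.259], TCP at [219.436, 585.19, 404.712] pointing down, gripper open.
Joint ranges: [-3.14, 3.14], [-1.21, 2.06], [-1.07, 1.41], [-3.16, 2.05], [-2.99, -0.16], [-3.1, 3.1]. Speed limits (rad/s): [2.79, 2.79, 3.14, 3.14, 3.14, 3.14].

INTERFACE

Orientations are given as a unit quaternion [x, y, z, w].
In Python, from bench import arm gives the robot as it stands.
- The arm moves only by the tool carry_out, never from a script. Its argument "rows" is a list of rows, each a list of 7 numbers: the shift along the tool's x, y, z as a fraction of full scale, then the turn, a rotation vector about the tool's x, y, z as a fraction of full scale, then the opening, from -1 (shut) to 1 (fully open). A call has 1 to 12 rows; each row is the pose to reach, as a shift and turn from the pose commanded when the call began, along the tool's axes at that moment, turning the shorter way round; what a row does not reach only later rows make up. Full scale, the value 1, is 20 cm for a shift and pi rad for a turn. A row lasts 1/8 s, in which the tool goes at most 62.5 mm and 10.7 degrees, less where a joint would pass 70% of its speed; a pose out of reach is approached as far as the arm can. A call with a number of a shift or a turn outside -1 to 1 is refused whole. A call with a gripper value outside its range is refused whole. The fingers move at their own pace and stop on an object; the grip force is fixed at half the most. Time passes only in rows, so rows that repeat a pose let the fingers close. It gives the time, the measured TCP pose, the force, the opening and the grip force at its end, in the units of the state.
- arm.read_state(): the state, without advancing time (a new reading comes with each control period).
- arm.get_image(name): name is "scene" or "top"; returns (picture, depth): 400x640x3 uint8, red, green, blue; 400x640 float32, mm along the optical axis (not along the pixel's ray), 0 where there is no reading.
- arm.calibration(name): a dict with "mtx" (3x3 intrinsics, pixels), "k1" (the pictures are not rectified: a ray, as slopes to the right and down, at radius r is drawn at 1 + k1 r^2 times it, then the intrinsics apply), "cam_to_world" (4x4, takes a point from camera to world coordinates). Camera axes: x right, y up, looking along -z (the intrinsics and any distortion apply to the point x, -y, -z); pixel columns grow to the right and rows downward; lengths in mm; the calibration is good to about 2 mm. A picture is of the moment at which its call begins. calibration takes no time and is no camera call.
- arm.job_done(): hands the job in; it is judged then, once.
The state is a dict: "clock": time; "joints": joint angles; "joint_vel": joint speeds; "joint_efforts": joint torques, N m; "position": TCP position; "ee_rot": TCP orientation; "contact_force": force on the tool from outside, world axes, zero at the start; "wrist_torque": the same for the moment, N m; "gripper_width": finger opening in mm; "grasp_force": force on a finger pad.
Only numpy, scipy, OpenCV 4.12 (cv2) and the standard library are available. Lean on these libraries where they do the work, as an engineer would, in place of code of your own. Each camera call takes 0.05 s, during which the arm holds its last target. There are 200 camera calls.

TASK

The hinge of the wooden tool chest needs oil: with the lid still shut, press the white cap of the spray can that is aimed at the hinge all the way down for a moment and let it come up again. Then take the lid by its bar handle, raise it to 50 degrees from shut, and keep holding it there with the gripper: the lid would fall shut, so the job finishes while you are still holding it. Leave the other things on the bench where they are.

Things in the scene. Friction and masses are not known exactly. Their poses are not given: they have to be found in the camera images.
- chest: fixed wooden tool chest, outside 200 deep (its x) x 260 wide (its y) x 100 high without the lid; origin at the centre of its underside, z up, its x axis points from its front (handle side, towards the robot) to its back (hinge side); it may stand turned by up to about 20 degrees
- lid (a joint): angle of the chest's lid in rad: 0 is shut, grows as the front edge rises, a stop ends it at 1.25 (72 degrees); the lid (wood, 200 x 260 x 12, about 0.3 to 0.7 kg) is hinged along the top of the chest's back edge, turns about an axis parallel to the chest's y, and falls shut from any angle when let go
- lid_hinge (a point): middle of the lid's hinge axis, on the lid's underside at its back edge, 100 behind the chest's centre and 100.5 above the bench
- lid_handle (a point): middle of the steel bow handle on top of the lid near its front edge: a round bar, diameter 12, 100 long, parallel to the chest's y, carried by a leg at each end (the rules call this bar lid_c1); this point is the bar's middle, 35 above the lid's top face, 170 in front of and 47 above the hinge axis when shut (147.5 above the bench); the clear gap under the bar is 29; the axes turn with the lid and equal the chest's when shut
- nozzle (a joint): travel of the spray can's cap in m: 0 is up, 0.006 is fully pressed down; a spring pushes it up, about 1.5 N to start and 5 N fully down
- nozzle_top (a point): centre of the flat top of the white round cap (diameter 30) on the spray can, 187 above the bench when up; it is pressed straight down. The can (grey and bare metal, diameter 52) is fixed upright in a wooden cradle (85 x 85) on the left of the chest, with a thin straw on the cap aimed at the hinge
- gouge_wide: carving gouge with a round wooden handle (110 mm) and an 18 mm wide steel blade (100 mm), lying in front of the chest; origin underneath, where handle and blade meet; loose, not to be moved (sizes in mm)
- gouge_narrow: like the other gouge but with a 10 mm blade, lying to the right of the chest; origin underneath, where handle and blade meet; loose, not to be moved (sizes in mm)
- hammer: hammer with a wooden handle, lying to the right of the chest; origin underneath; loose, not to be moved (sizes in mm)
- wax_jar: low amber glass jar, diameter 64, height 65, flat metal cap; stands at one side of the chest; origin at the centre of its underside; loose, not to be moved (sizes in mm)
- glue: white plastic bottle with a narrow neck and a fixed screw cap, diameter 60, height 150; stands at one side of the chest; origin at the centre of its underside; loose, not to be moved (sizes in mm)
- flask: black drinking flask, diameter 68, height 197; stands behind and to the right of the chest; origin at the centre of its underside; loose, not to be moved (sizes in mm)
- carving: carved red wood block with two scrolls, about 150 x 130 x 88, beyond the spray can; origin at the centre of its underside; loose, not to be moved (sizes in mm)

How it is judged (in metres and radians):
On the way, in this order (a step that is already met when the one before it is completed fails the run):
1. the spray cap is pressed down while the lid is shut (value of joint nozzle above 0.004 m and value of joint lid below 0.1 rad), for 0.1 s.
2. the cap has come up again, with the lid still shut (value of joint nozzle below 0.0015 m and value of joint lid below 0.1 rad), for 0.1 s.
3. the lid is raised to about 50 degrees by its handle (value of joint lid between 0.77 and 0.97 rad and contact force between the fingers and lid_c1 above 0.5 N), for 0.2 s.
At the end, for the whole second after the job is handed in: The gripper's fingers are still holding the lid by its handle (contact of more than 0.5 N), the lid stands still at 50 degrees from shut (0.77 to 0.97 rad, that is within about 5.5 degrees), and the spray cap is up (within 1.5 mm) (all of step 3 and velocity of joint lid between -0.1 and 0.1 rad/s and value of joint nozzle below 0.0015 m); the arm keeps its last pose, push and grip.
It fails at once if a loose thing on the bench is moved by more than 30 mm or knocked over (distance of any of gouge_wide, gouge_narrow, hammer, wax_jar, glue, flask, carving from where it was at the start of the episode above 0.03 m).
It also fails if it takes over 42 s, if anything falls off the work surface, if the arm or the gripper's body presses on something with over 40 N, if the wrist force passes 120 N, or if a joint passes its speed limit or range.

## Working session

There is one attempt and no reset: what is moved stays moved. The work goes in short steps, Python scripts to look and compute and a tool call to move; the robot and the scene stay as the last step left them, time stands still between calls to the robot, and variables do not carry over. Pictures are saved under pics/ and viewed, at most 10 in all, crops included, and the job is handed in when it is done.

Besides the shell and the picture viewer there is one more tool, called after "Request:" in YAML: its name, and indented under it one key for each argument. carry_out: Moves the arm, as the interface text tells. Its arguments: {"type":"object","properties":{"rows":{"type":"array"}},"required":["rows"]}

```bash
mkdir -p pics
cat > h.py <<'E'
import numpy as np, cv2
from bench import arm
from scipy.spatial.transform import Rotation as R
def world(name,d):
    c=arm.calibration(name);K=np.array(c["mtx"]);T=np.array(c["cam_to_world"])
    v,u=np.mgrid[0:d.shape[0],0:d.shape[1]].astype(float)
    p=np.stack([u.ravel(),v.ravel()],1)[:,None]
    s=cv2.undistortPoints(p,K,np.array([c["k1"],0,0,0.]))[:,0]
    z=d.ravel();P=np.stack([s[:,0]*z,-s[:,1]*z,-z],1)
    W=P@T[:3,:3].T+T[:3,3]; W[z<=0]=np.nan
    return W.reshape(d.shape+(3,))
E
python3 - <<'E'
from h import *
for n in("scene","top"):
    p,d=arm.get_image(n);cv2.imwrite(f"pics/{n}0.png",p[...,::-1]);np.save(n+"0.npy",world(n,d))
    print(n,np.array(arm.calibration(n)["cam_to_world"]).round(2).tolist())
print(arm.read_state())
E
```

```text
scene [[1.0, -0.07, 0.05, 631.59], [0.09, 0.65, -0.76, -851.12], [0.02, 0.76, 0.65, 880.66], [0.0, 0.0, 0.0, 1.0]]
top [[-0.01, 0.99, -0.16, 347.97], [-1.0, -0.01, 0.02, 26.83], [0.02, 0.16, 0.99, 1630.84], [0.0, 0.0, 0.0, 1.0]]
{'clock': 0.1, 'joints': array([ 1.47058411e+00,  3.85517559e-01,  6.79190280e-03, -4.45703663e-04,
       -1.19400885e+00, -2.58595087e-01]), 'joint_vel': array([ 0.00052456, -0.000529  ,  0.00519174,  0.00202087,  0.00137119,
       -0.00046198]), 'joint_efforts': array([-1.36098070e-04, -3.93319952e+01,  1.88928527e+01,  4.19792891e+00,
       -2.59940061e-03,  3.77264129e-06]), 'position': array([219.3806107 , 585.05425538, 403.71767724]), 'ee_rot': array([ 9.83935128e-01, -1.78523614e-01, -1.29826748e-04,  9.82441539e-04]), 'contact_force': array([ 0.63358146, -0.05844225,  0.98370972]), 'wrist_torque': array([-0.00730778,  0.04447026, -0.03467168]), 'grasp_force': 0.0, 'gripper_width': 85.6500758152187}
```

View pics/scene0.png

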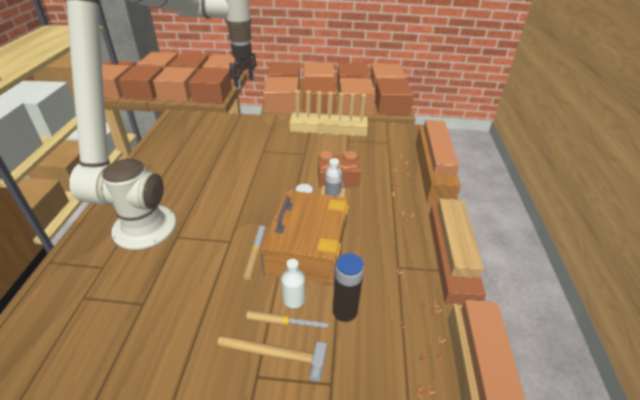

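View pics/top0.png

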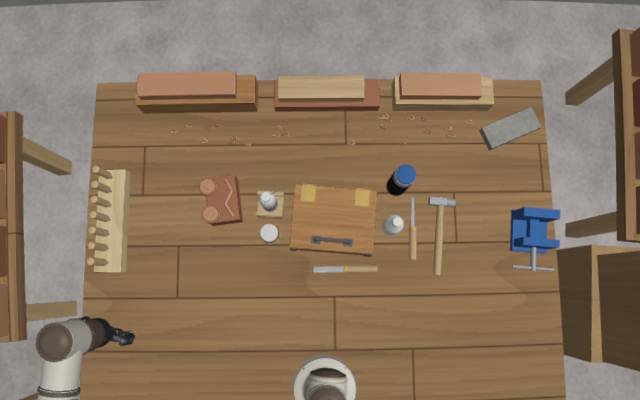

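The scene picture shows the chest near (305,235), with the can behind it at (333,175). In the top picture the lid is centred at (334,220), its handle is at (331,240), the can cap at (268,200), the wax jar at (269,233), the glue at (394,225) and the flask at (402,180).

Run:
```python
from h import *
W=np.load("top0.npy");Z=W[...,2]
def box(u0,u1,v0,v1):
    m=np.zeros(Z.shape,bool);m[v0:v1,u0:u1]=1;return m
b=box(283,385,178,262)
lid=W[b&(Z>104)&(Z<120)]
r=cv2.minAreaRect(lid[:,:2].astype(np.float32));print("lid",len(lid),np.median(lid[:,2]),r)
h=W[b&(Z>140)&(Z<165)]
print("handle",len(h),np.nanmax(h[:,2]),cv2.minAreaRect(h[:,:2].astype(np.float32)),h.mean(0))
c=W[box(255,283,185,220)&(Z>175)]
print("cap",len(c),c.mean(0),c[:,2].max(),c.min(0),c.max(0))
for n,bb in dict(jar=(257,283,222,245),glue=(380,408,210,240),flask=(385,420,160,200),carv=(195,245,170,225)).items():
    q=W[box(*bb)&(Z>40)];print(n,q.min(0).round(),q.max(0).round())
S=np.load("scene0.npy")
q=S[150:200,315:350].reshape(-1,3);q=q[(q[:,2]>180)&(q[:,2]<200)];print("cap scene",len(q),np.median(q,0),q.min(0),q.max(0))
q=S[190:240,265:300].reshape(-1,3);q=q[(q[:,2]>138)&(q[:,2]<160)];print("handle scene",len(q),q.mean(0),q.min(0),q.max(0))
p=cv2.imread("pics/top0.png")[160:270,240:420];cv2.imwrite("pics/c.png",cv2.resize(p,None,fx=4.4,fy=4.4,interpolation=2))
```

```text
lid 4935 113.49082439346489 ((541.7462158203125, -35.01078796386719), (260.6897277832031, 205.89401245117188), 84.73501586914062)
handle 144 162.5481718948697 ((469.90728759765625, -27.272438049316406), (109.91493225097656, 12.780712127685547), 84.7215347290039) [469.18684836 -27.64934137 153.28978164]
cap 82 [599.21305551 170.6527049  187.03793255] 194.88777964762903 [584.88296239 155.50548527 175.94540607] [614.64771751 184.57429718 194.88777965]
jar [475. 141.  40.] [529. 198.  75.]
glue [ 493. -252.   40.] [ 553. -195.  159.]
flask [ 627. -280.   40.] [ 688. -215.  207.]
carv [533. 265.  40.] [691. 401.  99.]
cap scene 54 [596.87296683 166.15144361 186.05882327] [583.29480934 153.88516226 180.45722399] [612.15929647 184.09122816 189.26499654]
handle scene 128 [467.85636625 -37.42112239 150.91397728] [458.62247084 -86.84548465 138.03146295] [477.24565198  24.18728412 155.92160677]
```

View pics/c.png

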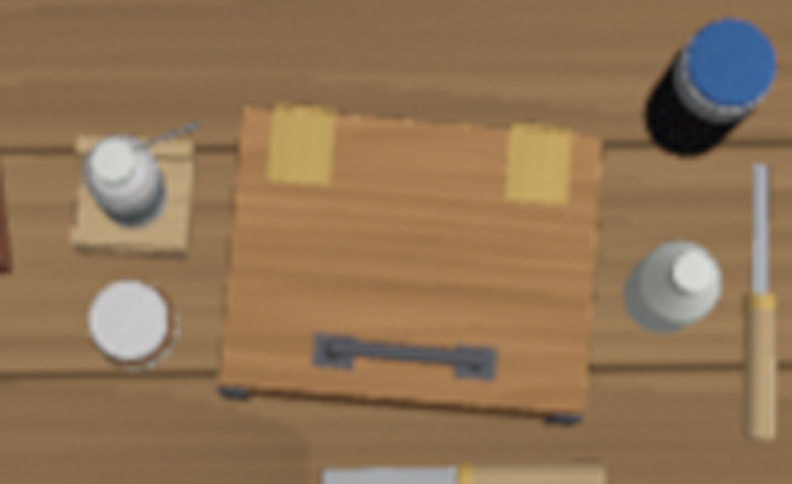

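The crop shows the cap at (115,160) with its straw pointing right and back, the jar below it at (130,320), and the handle at (405,355), turned slightly with the chest. That gives a chest yaw of about -5.3°, the bar at about (470,-28,147.5) and the cap at about (598.5,169.5,187). I'll start moving towards the cap with the gripper shut, turning to the grasp yaw on the way.

Request:
carry_out:
  rows:
    - [1,0.51,0,0,0,0.415,-1]
    - [1,0.51,0,0,0,0.415,-1]
    - [1,0.51,0,0,0,0.415,-1]
    - [1,0.51,0,0,0,0.415,-1]
    - [1,0.51,0,0,0,0.415,-1]
    - [1,0.51,0,0,0,0.415,-1]
    - [1,0.51,0,0,0,0.415,-1]
    - [1,0.51,0,0,0,0.415,-1]

```text
clock: 1.1
position: [370.9, 419.3, 404.3]
ee_rot: [-0.675, 0.738, -0.0, -0.0]
contact_force: [0.6, -0.4, 0.4]
gripper_width: -0.0
grasp_force: 0.0
```

```bash
cat > go.py <<'E'
from h import *
import sys
def info(*t):
    s=arm.read_state();r=R.from_quat(s["ee_rot"])
    print(s["clock"],s["position"].round(1),"F",s["contact_force"].round(1),"w",round(s["gripper_width"],1),"g",s["grasp_force"],"J",s["joints"].round(2))
    print(r.as_matrix().round(3).tolist())
    if t: print("tool frac",(r.inv().apply(np.array(t)-s["position"])/200).round(3))
info(*map(float,sys.argv[1:]))
E
python3 go.py 598.5 169.5 390
```

```text
1.1 [370.9 419.3 404.3] F [ 0.6 -0.4  0.4] w -0.0 g 0.0 J [ 1.14  0.27 -0.16 -0.   -1.14 -1.23]
[[-0.09, -0.996, -0.001], [-0.996, 0.09, -0.001], [0.001, 0.001, -1.0]]
tool frac [ 1.142 -1.246  0.072]
```

Request:
carry_out:
  rows:
    - [0.75,-0.82,0.03,0,0,0,-1]
    - [0.75,-0.82,0.03,0,0,0,-1]
    - [0.75,-0.82,0.03,0,0,0,-1]
    - [0.75,-0.82,0.03,0,0,0,-1]
    - [0.75,-0.82,0.03,0,0,0,-1]

```text
clock: 1.72
position: [521.6, 253.2, 398.1]
ee_rot: [-0.674, 0.739, 0.0, -0.001]
contact_force: [-0.6, 0.5, -0.1]
gripper_width: 0.2
grasp_force: 0.0
```

```bash
python3 go.py 598.5 169.5 375
```

```text
1.725 [521.6 253.2 398.1] F [-0.6  0.5 -0.1] w 0.2 g 0.0 J [ 0.73  0.31 -0.12 -0.   -1.14 -0.82]
[[-0.093, -0.996, -0.001], [-0.996, 0.093, -0.001], [0.001, 0.001, -1.0]]
tool frac [ 0.381 -0.422  0.115]
```

Request:
carry_out:
  rows:
    - [0.38,-0.42,0,0,0,0,-1]
    - [0.38,-0.42,0,0,0,0,-1]
    - [0.38,-0.42,0.1,0,0,0,-1]
    - [0.38,-0.42,0.115,0,0,0,-1]
    - [0.38,-0.42,0.115,0,0,0,-1]
    - [0.38,-0.42,0.115,0,0,0,-1]

```text
clock: 2.48
position: [596.8, 172.6, 376.7]
ee_rot: [-0.675, 0.738, -0.0, 0.001]
contact_force: [-0.2, 0.0, 0.5]
gripper_width: -0.1
grasp_force: 0.0
```

```bash
python3 go.py 598.5 169.5 360
python3 - <<'E'
from h import *
p,d=arm.get_image("scene");c=p[120:220,280:390];cv2.imwrite("pics/p1.png",cv2.resize(c[...,::-1],None,fx=5,fy=5,interpolation=2))
E
```

```text
2.475 [596.8 172.6 376.7] F [-0.2  0.   0.5] w -0.1 g 0.0 J [ 0.54  0.4  -0.04  0.   -1.13 -0.63]
[[-0.09, -0.996, 0.002], [-0.996, 0.09, 0.001], [-0.001, -0.001, -1.0]]
tool frac [ 0.015 -0.009  0.084]
```

View pics/p1.png

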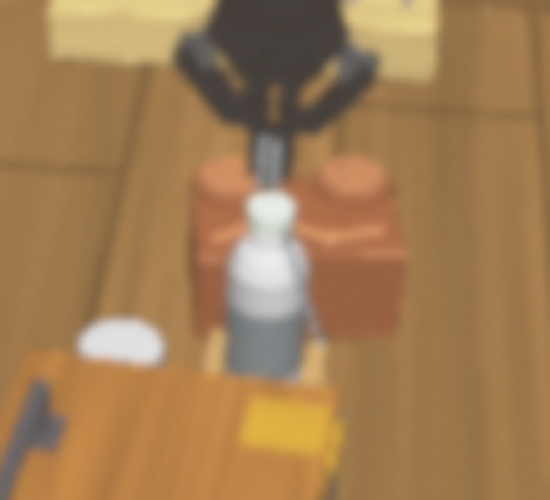

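The closed fingertips at (270,180) are just above the cap at (270,210), in line with it. I'll lower slowly and watch the force.

Request:
carry_out:
  rows:
    - [0.01,-0.005,0.05,0,0,0,-1]
    - [0.01,-0.005,0.075,0,0,0,-1]
    - [0.01,-0.005,0.085,0,0,0,-1]
    - [0.01,-0.005,0.095,0,0,0,-1]
    - [0.01,-0.005,0.095,0,0,0,-1]

```text
clock: 3.15
position: [597.8, 169.5, 356.9]
ee_rot: [-0.674, 0.739, 0.0, -0.0]
contact_force: [-3.0, 0.4, 3.0]
gripper_width: 0.2
grasp_force: 1.7
```

Request:
carry_out:
  rows:
    - [0,0,0.01,0,0,0,-1]
    - [0,0,0.018,0,0,0,-1]
    - [0,0,0.018,0,0,0,-1]

```text
clock: 3.52
position: [597.8, 169.5, 354.5]
ee_rot: [-0.674, 0.739, -0.0, 0.0]
contact_force: [-4.5, 0.5, 8.3]
gripper_width: 0.5
grasp_force: 4.1
```

Request:
carry_out:
  rows:
    - [0,0,0.006,0,0,0,-1]
    - [0,0,0.006,0,0,0,-1]
    - [0,0,0.006,0,0,0,-1]

```text
clock: 3.9
position: [597.8, 169.5, 354.4]
ee_rot: [-0.674, 0.739, -0.001, 0.001]
contact_force: [-6.3, -0.7, 11.9]
gripper_width: 0.1
grasp_force: 6.0
```

The force kept rising with no further travel, so the cap is fully down. Now I'll go up.

Request:
carry_out:
  rows:
    - [0,0,-0.2,0,0,0,-1]
    - [0,0,-0.25,0,0,0,-1]
    - [0,0,-0.25,0,0,0,-1]
    - [0,0,-0.25,0,0,0,-1]

```text
clock: 4.4
position: [597.8, 169.5, 400.1]
ee_rot: [-0.674, 0.739, 0.001, -0.001]
contact_force: [0.0, -0.5, -0.6]
gripper_width: -0.1
grasp_force: 0.0
```

```bash
python3 go.py 470.5 -28 390;  python3 - <<'E'
from h import *
p,d=arm.get_image("scene");W=world("scene",d);q=W[150:200,315:350].reshape(-1,3);q=q[(q[:,2]>180)&(q[:,2]<200)];print("cap",len(q),np.median(q,0))
E
```

```text
4.4 [597.8 169.5 400.1] F [ 0.  -0.5 -0.6] w -0.1 g 0.0 J [ 0.54  0.38 -0.01 -0.   -1.18 -0.63]
[[-0.092, -0.996, -0.002], [-0.996, 0.092, -0.001], [0.001, 0.002, -1.0]]
tool frac [1.042 0.543 0.053]
cap 56 [596.74357835 166.22930134 186.15252547]
```

The cap is up again. Next I'll move over the handle with the gripper open.

Request:
carry_out:
  rows:
    - [0.99,0.54,0.05,0,0,0,1]
    - [0.99,0.54,0.05,0,0,0,1]
    - [0.99,0.54,0.05,0,0,0,1]
    - [0.99,0.54,0.05,0,0,0,1]
    - [0.99,0.54,0.05,0,0,0,1]
    - [0.99,0.54,0.05,0,0,0,1]

```text
clock: 5.2
position: [472.6, -17.5, 391.6]
ee_rot: [-0.674, 0.739, 0.0, -0.0]
contact_force: [-0.1, -0.9, -0.2]
gripper_width: 85.4
grasp_force: 0.0
```

```bash
python3 go.py 470.5 -28 302
python3 - <<'E'
from h import *
p,d=arm.get_image("scene");c=p[130:280,230:380];cv2.imwrite("pics/p2.png",cv2.resize(c[...,::-1],None,fx=4,fy=4,interpolation=2))
E
```

```text
5.2 [472.6 -17.5 391.6] F [-0.1 -0.9 -0.2] w 85.4 g 0.0 J [ 0.31  0.14 -0.37  0.   -1.06 -0.4 ]
[[-0.092, -0.996, -0.0], [-0.996, 0.092, -0.0], [0.0, 0.0, -1.0]]
tool frac [0.053 0.006 0.448]
```

View pics/p2.png

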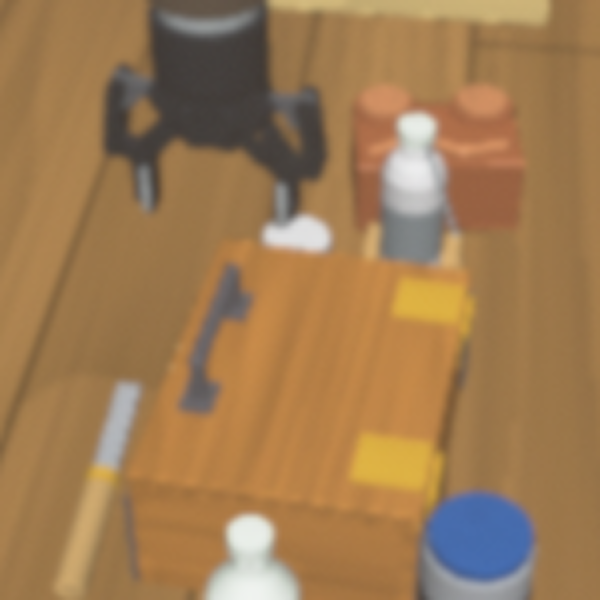

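The open gripper straddles the bar's line, with its fingers at (145,190) and (285,200) and the handle at (215,340). I'll lower onto the bar, then close.

Request:
carry_out:
  rows:
    - [0.053,0.006,0.2,0,0,0,1]
    - [0.053,0.006,0.35,0,0,0,1]
    - [0.053,0.006,0.44,0,0,0,1]
    - [0.053,0.006,0.44,0,0,0,1]
    - [0.053,0.006,0.44,0,0,0,1]

```text
clock: 5.88
position: [470.9, -27.5, 304.4]
ee_rot: [-0.674, 0.738, -0.0, 0.0]
contact_force: [-0.2, 0.6, 1.3]
gripper_width: 85.4
grasp_force: 0.0
```

Request:
carry_out:
  rows:
    - [0,0,0,0,0,0,-0.3]
    - [0,0,0,0,0,0,-0.5]
    - [0,0,0,0,0,0,-0.7]
    - [0,0,0,0,0,0,-1]
    - [0,0,0,0,0,0,-1]
    - [0,0,0,0,0,0,-1]

```text
clock: 6.62
position: [469.1, -28.2, 304.1]
ee_rot: [-0.674, 0.739, 0.001, -0.001]
contact_force: [-4.3, 2.2, 4.9]
gripper_width: 9.5
grasp_force: 58.5
```

```bash
python3 go.py
python3 - <<'E'
from h import *
p,d=arm.get_image("scene");c=p[130:280,230:380];cv2.imwrite("pics/p3.png",cv2.resize(c[...,::-1],None,fx=4,fy=4,interpolation=2))
E
```

```text
6.625 [469.1 -28.2 304.1] F [-4.3  2.2  4.9] w 9.5 g 58.48635256290436 J [ 0.29  0.23 -0.5  -0.   -0.84 -0.38]
[[-0.092, -0.996, -0.003], [-0.996, 0.092, -0.0], [0.001, 0.003, -1.0]]
```

View pics/p3.png

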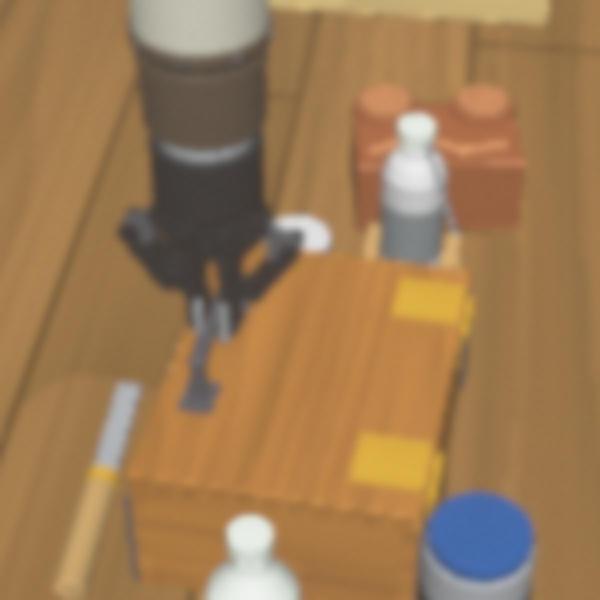

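The fingers hold the bar at (208,330), 9.5 mm apart with 58 N of grip. Now I'll work out the arc, with the tool tilting by half the lid's angle.

Run:
```python
import numpy as np
for t in np.linspace(.87/10,.87,10):
    f=t/2;c,s=np.cos(t),np.sin(t)
    x=170-170*c+47*s+156*np.sin(f);z=170*s+47*c-47+156*(np.cos(f)-1)
    print(np.round([0,-x/200,-z/200,-f/np.pi,0,0,-1],3).tolist())
```

```text
[0.0, -0.058, -0.072, -0.014, 0.0, 0.0, -1.0]
[0.0, -0.121, -0.141, -0.028, 0.0, 0.0, -1.0]
[0.0, -0.191, -0.205, -0.042, 0.0, 0.0, -1.0]
[0.0, -0.266, -0.264, -0.055, 0.0, 0.0, -1.0]
[0.0, -0.347, -0.318, -0.069, 0.0, 0.0, -1.0]
[0.0, -0.432, -0.366, -0.083, 0.0, 0.0, -1.0]
[0.0, -0.521, -0.408, -0.097, 0.0, 0.0, -1.0]
[0.0, -0.614, -0.444, -0.111, 0.0, 0.0, -1.0]
[0.0, -0.711, -0.472, -0.125, 0.0, 0.0, -1.0]
[0.0, -0.81, -0.494, -0.138, 0.0, 0.0, -1.0]
```

Request:
carry_out:
  rows:
    - [0,-0.058,-0.072,-0.014,0,0,-1]
    - [0,-0.121,-0.141,-0.028,0,0,-1]
    - [0,-0.191,-0.205,-0.042,0,0,-1]
    - [0,-0.266,-0.264,-0.055,0,0,-1]
    - [0,-0.347,-0.318,-0.069,0,0,-1]
    - [0,-0.432,-0.366,-0.083,0,0,-1]
    - [0,-0.521,-0.408,-0.097,0,0,-1]
    - [0,-0.614,-0.444,-0.111,0,0,-1]
    - [0,-0.711,-0.472,-0.125,0,0,-1]
    - [0,-0.81,-0.494,-0.138,0,0,-1]
    - [0,-0.81,-0.494,-0.138,0,0,-1]
    - [0,-0.81,-0.494,-0.138,0,0,-1]

```text
clock: 8.18
position: [630.3, -42.8, 403.8]
ee_rot: [-0.658, 0.721, 0.161, -0.147]
contact_force: [-5.9, 2.2, 6.5]
gripper_width: 9.5
grasp_force: 58.9
```

```bash
python3 go.py
python3 - <<'E'
from h import *
s=arm.read_state();r=R.from_quat(s["ee_rot"]);g=s["position"]+r.apply([0,0,156.]);print("bar by arm",g)
d=g-np.array([640,-43.7,100.5]);x=d[0]*.996-d[1]*.092
print("lid angle",np.arctan2(d[2],-x)-np.arctan2(47,170),np.hypot(d[2],x))
p,d=arm.get_image("scene");np.save("scene1.npy",world("scene",d));c=p[100:280,220:400];cv2.imwrite("pics/p4.png",cv2.resize(c[...,::-1],None,fx=3.3,fy=3.3,interpolation=2))
E
```

```text
8.175 [630.3 -42.8 403.8] F [-5.9  2.2  6.5] w 9.5 g 58.905054330825806 J [ 0.16  0.49  0.19 -0.11 -1.7  -0.25]
[[-0.091, -0.901, -0.424], [-0.996, 0.082, 0.038], [0.001, 0.426, -0.905]]
bar by arm [564.10719512 -36.92931171 262.64703033]
lid angle 0.8616872297660658 179.16458709357005
```

View pics/p4.png

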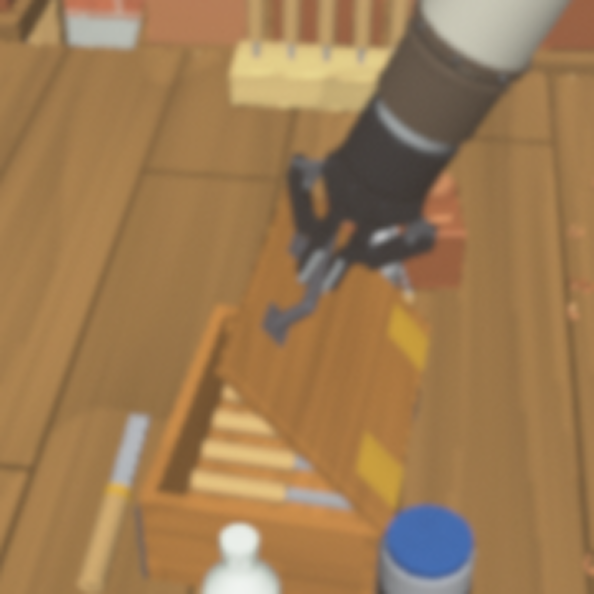

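The lid stands open with the bar held at (320,290), and the tools inside the chest are visible. I'll hold briefly and check the lid angle from the depth image.

Request:
carry_out:
  rows:
    - [0,0,0,0,0,0,-1]
    - [0,0,0,0,0,0,-1]
    - [0,0,0,0,0,0,-1]
    - [0,0,0,0,0,0,-1]

```text
clock: 8.72
position: [630.1, -42.9, 403.8]
ee_rot: [-0.658, 0.721, 0.161, -0.147]
contact_force: [-5.4, 1.9, 6.0]
gripper_width: 9.6
grasp_force: 58.9
```

```bash
python3 go.py
python3 - <<'E'
from h import *
p,d=arm.get_image("scene");W=world("scene",d)
q=W[205:226,312:334].reshape(-1,3);q=q[np.isfinite(q).all(1)]
n=np.linalg.svd(q-q.mean(0))[2][2];n*=np.sign(n[2]);print("lid angle",np.arccos(n[2]),n)
E
```

```text
8.725 [630.1 -42.9 403.8] F [-5.4  1.9  6. ] w 9.6 g 58.874216079711914 J [ 0.16  0.49  0.19 -0.11 -1.7  -0.25]
[[-0.091, -0.901, -0.424], [-0.996, 0.082, 0.038], [0.001, 0.425, -0.905]]
lid angle 0.8633795107280964 [ 0.75711583 -0.06664235  0.64987261]
```

Both estimates put the lid at about 0.86 rad, and it is holding still, so I'm handing in the job.

```bash
python3 -c "
from bench import arm
print(arm.job_done())"
```

```text
the job is handed in; nothing more can be done
None
```

I pressed the spray cap all the way down with the lid shut and let it come back up, then raised the lid to about 0.86 rad (49.5°) by its handle; the gripper was still holding it there when I handed in the job, which returned no verdict.

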